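# Find the rocking pressing plate and take it off the slab

## Task

A stray rivet cap has got under one of the two steel pressing plates on the marble slab. Press down on the far corners of the plates in turn, reaching in under the thread rail with the tool slanted, until one plate rocks over under the push; then lift that plate by its wooden grip and set it down gently, flat inside the cork-lined wooden tray. Leave the sound plate lying where it is and do not disturb the jar, the spool and the mallet.

Things in the scene. Friction and masses are not known exactly. Their poses are not given: they have to be found in the camera images.
- slab: fixed marble slab 160 (x) by 380 (y) by 30 mm thick on the table, turned up to 0.12 rad; origin: centre of the underside, +x away from the robot. The plates' centres lie near x -10, y +/-85 mm on it. A thread rail stands over its far part: see rail
- rail (a point): middle of the underside of the thread rail, a fixed pale wooden beam along the slab's y, 456 long, 22 by 22 mm, underside 125 mm above the table, on thin posts 210 mm to either side. Its near face lies about 3 mm beyond the plates' far edges, so an upright gripper has no room over the far corners; one slanted 25 to 45 deg, reaching forward and down from the robot's side, has
- plate_a: one of two look-alike dark steel plates lying side by side on the slab, in either order. Plate 90 (x) by 120 (y) by 6 mm thick, 0.55 kg, with a pale wooden grip bar on top. Origin: centre of the underside; z up; +x points away from the robot, so its far corners are at x +45, y +/-60 mm. The sound plate lies flat and stays still when its corners are pressed
- plate_b: the other plate, same size and axes; either of the two may be the rocking one. The rocking plate leans about 1.5 deg to one side, with one far corner about 3 mm up. Pressing that corner (3 to 8 N, within 15 mm of both edges) rocks the plate over to about 3.2 deg, near edge up; it falls back when let go. (The near corner on that side is up too and tips it the other way, but the test is made at the far corners)
- plate_a_handle (a point): point inside plate_a's grip bar, 26 mm above the plate's underside and 14 mm below the bar's top, on the bar's middle; axes as the plate's. The bar is 50 long (x), 18 wide (y), rises 34 mm above the plate, and its middle is 12 mm to the near (-x) side of the plate's centre
- plate_b_handle (a point): the same point on plate_b
- tray_in (a point): centre of the inner floor of the fixed cork-lined pale wooden tray (outside 140 in x by 170 in y by 28 mm high, inside 128 by 158 mm, floor 5 mm above the table; it stands to the left or right of the slab). Axes: x the tray's short side, y its long side, z up; the plate fits with its x along the tray's x, either way round
- links_box: fixed open cardboard carton, 160 by 170 by 50 mm, full of coloured leather links, on the other side of the slab from the tray; bystander. Origin: centre of the underside
- glue_jar: loose amber glue jar, 60 mm across, 75 mm high, on the near side of the slab; bystander. Origin: centre of the underside
- spool: loose red thread spool, 44 mm across, 45 mm high, on the near side of the slab; bystander. Origin: centre of the underside
- mallet: loose hammer lying on the near side of the slab; bystander. Origin: on its underside near the middle
- tray: the same tray; origin: centre of its underside, axes as tray_in
Not all that is in view belongs to the job. Leave any blue or turquoise look-alike of the plate_b alone.

How it is judged (in metres and radians):
On the way:
1. a plate is rocked over by the fingers pressing on a far corner, away from its grip (((contact force between the fingers and plate_a above 1 N and angle between plate_a's own z axis and vertical between 0.042 and 0.1 rad and height (world z) of plate_a below 0.036 m and x of the grasp point in the frame of plate_a above 0.012 m and horizontal distance between the grasp point and plate_a_handle above 0.03 m) or (contact force between the fingers and plate_b above 1 N and angle between plate_b's own z axis and vertical between 0.042 and 0.1 rad and height (world z) of plate_b below 0.036 m and x of the grasp point in the frame of plate_b above 0.012 m and horizontal distance between the grasp point and plate_b_handle above 0.03 m))), for 0.1 s.
At the end, for the whole second after the job is handed in: The rocking plate lies flat on the tray's floor (centre within 30 mm of the tray's centre each way, underside within 4 mm of the floor, tilt under 0.05 rad), released and at rest; the sound plate still lies flat on the slab (tilt under 0.012 rad), within 20 mm of where it started ((((x of plate_a in the frame of tray_in between -0.03 and 0.03 m and y of plate_a in the frame of tray_in between -0.03 and 0.03 m and z of plate_a in the frame of tray_in below 0.004 m and angle between plate_a's own z axis and vertical below 0.05 rad and linear speed of plate_a below 0.02 m/s and angular speed of plate_a below 0.1 rad/s) and (distance of plate_b from where it was at the start of the episode below 0.02 m and angle between plate_b's own z axis and vertical below 0.012 rad and linear speed of plate_b below 0.02 m/s)) or ((x of plate_b in the frame of tray_in between -0.03 and 0.03 m and y of plate_b in the frame of tray_in between -0.03 and 0.03 m and z of plate_b in the frame of tray_in below 0.004 m and angle between plate_b's own z axis and vertical below 0.05 rad and linear speed of plate_b below 0.02 m/s and angular speed of plate_b below 0.1 rad/s) and (distance of plate_a from where it was at the start of the episode below 0.02 m and angle between plate_a's own z axis and vertical below 0.012 rad and linear speed of plate_a below 0.02 m/s)))); the robot touches nothing.
It fails at once if the glue jar is moved more than 30 mm (distance of glue_jar from where it was at the start of the episode above 0.03 m).
It fails at once if the spool is moved more than 30 mm (distance of spool from where it was at the start of the episode above 0.03 m).
It fails at once if the mallet is moved more than 30 mm (distance of mallet from where it was at the start of the episode above 0.03 m).
It fails at once if a plate is dropped or slammed into the tray (faster than 0.4 m/s within 30 mm of its floor) (linear speed of plate_a above 0.4 m/s and horizontal distance between plate_a and tray_in below 0.06 m and z of plate_a in the frame of tray_in below 0.03 m).
It fails at once if a plate is dropped or slammed into the tray (faster than 0.4 m/s within 30 mm of its floor) (linear speed of plate_b above 0.4 m/s and horizontal distance between plate_b and tray_in below 0.06 m and z of plate_b in the frame of tray_in below 0.03 m).
It also fails if it takes over 67 s, if anything falls off the work surface, if the arm or the gripper's body presses on something with over 40 N, if the wrist force passes 120 N, or if a joint passes its speed limit or range.

## Robot

A 7-joint arm with a two-finger parallel gripper is mounted at the origin on the work surface. World frame = base frame: x ahead of the robot, y to its left, z up, the work surface at z = 0. Lengths are in m, angles in degrees, forces in N, time in s.
With the tool pointing down it reaches from about 0.425 to 0.8 m from the base axis. Payload 8.3 kg.
Tool frame: the origin (TCP) lies at the very end of the fingers, on their centre line; the grasp point (between the pads) lies 19 mm behind it; z points along the fingers, y is the line along which they close (so a half turn about z gives the same grasp; the last joint's range is limited). The gripper opens to 85 mm and grips with 20 to 120 N. Pads are 22 mm wide; open, the fingers measure 114 mm over their backs; the gripper's body (76 mm by 85 mm) begins 54 mm behind the grasp point. The pads swing forward as they close: fully open they stand 13 mm farther back than shut.
Start: joints at [-76.198, 21.967, 0.94, 78.501, -0.361, 79.538, -2.664], TCP at [0.187, 0.596, 0.231] pointing down, gripper open.
Joint ranges: [-169.22, 169.22], [-14.56, 117.87], [-87.37, 89.26], [10.42, 133.3], [-82.24, 262.24], [0.94, 117.77], [-172.7, 172.7]. Speed limits (degrees/s): [136.94, 136.94, 172.46, 172.46, 180, 180, 180].

## Interface

Orientations are given as [roll, pitch, yaw] about the fixed x, y, z axes, in that order (R = Rz(yaw) Ry(pitch) Rx(roll)).
In Python, from station import ctrl gives the robot as it stands. The module is installed in compiled form; this text tells all that it offers.
- The arm moves only by the shell command python3 -m jog 'ROWS' [FORCE]. ROWS is JSON, one flat list of numbers, 7 for each row, row after row: the turn, a rotation vector about the tool's x, y, z in degrees, then the shift along the tool's x, y, z in mm, then the closure, from 0 (fully open) to 1 (shut). In form: [wx, wy, wz, dx, dy, dz, gripper, wx, wy, wz, dx, dy, dz, gripper, ...]. A call has exactly 10 rows; each row shifts and turns the commanded pose from where the row before left it, along the tool's axes as they then stand; what a row does not reach is not made up. A row lasts 1/12 s, in which the tool goes at most 41.7 mm and 7.16 degrees, less where a joint would pass 70% of its speed; a pose out of reach is approached as far as the arm can. A call with a gripper value outside its range is refused whole. The fingers move at their own pace and stop on an object; FORCE is the grip in N (left out, the last holds). Time passes only in rows, so rows that do not move let the fingers close, or fill a call up. It gives the time, the measured TCP pose, the force, the opening and the grip force at its end, in the units of the state.
- ctrl.get_state(): the state, without advancing time (a new reading comes with each control period).
- ctrl.camera(name): name is "side" or "top"; returns the picture (384x512x3 uint8, blue, green, red); there is no depth.
- ctrl.camera_info(name): a dict with "camera_matrix" (3x3 intrinsics, pixels), "R" (3x3) and "t" (3): a world point X has camera coordinates R X + t. Camera axes: x right, y down, z forward; pixel columns grow to the right and rows downward; lengths in m; the calibration is good to about 2 mm. A picture is of the moment at which its call begins. camera_info takes no time and is no camera call.
- ctrl.finish_job(): hands the job in; it is judged then, once.
The state is a dict: "time": time; "joint_positions": joint angles; "dq": joint speeds; "joint_efforts": joint torques, N m; "tool_pos": TCP position; "eef_rot": TCP orientation; "ft_force": force on the tool from outside, world axes, zero at the start; "wrist_torque": the same for the moment, N m; "grip_width": finger opening in m; "grasp_force": force on a finger pad.
Only numpy, scipy, OpenCV 4.12 (cv2) and the standard library are available. Lean on these libraries where they do the work, as an engineer would, in place of code of your own. Each camera call takes 0.05 s, during which the arm holds its last target. There are 200 camera calls.

## Working session

There is one attempt and no reset: what is moved stays moved. The work goes in short steps, Python scripts to look and compute and a shell command to move; the robot and the scene stay as the last step left them, time stands still between calls to the robot, and variables do not carry over. Pictures are saved under pics/ and viewed, at most 10 in all, crops included, and the job is handed in when it is done.

```bash
mkdir -p pics
python3 - <<'E'
from station import ctrl
import cv2
for n in("top","side"):
    cv2.imwrite(f"pics/{n}0.png",ctrl.camera(n)); i=ctrl.camera_info(n); print(n,i)
s=ctrl.get_state(); print(s)
E
```

```text
top {'camera_matrix': array([[446.95992886,   0.        , 254.47647061],
       [  0.        , 446.95992886, 187.70037088],
       [  0.        ,   0.        ,   1.        ]]), 'R': array([[ 0.02405864, -0.9994478 ,  0.02291891],
       [-0.98165534, -0.02795532, -0.18860354],
       [ 0.1891401 , -0.01796092, -0.98178584]]), 't': array([-0.02538094,  0.58215321,  1.0605741 ])}
side {'camera_matrix': array([[348.33864779,   0.        , 249.75318555],
       [  0.        , 348.33864779, 192.39992534],
       [  0.        ,   0.        ,   1.        ]]), 'R': array([[ 0.95388966, -0.30013867, -0.00336091],
       [-0.21320342, -0.66962869, -0.71143638],
       [ 0.21127901,  0.67934836, -0.70274248]]), 't': array([-0.55159324,  0.18625692,  1.05238947])}
{'time': 0.1, 'joint_positions': array([-76.19722001,  22.01022607,   0.93749563,  78.5543641 ,
        -0.35891768,  79.53948115,  -2.66682424]), 'dq': array([ 0.03763268, -0.05553441,  0.03482543, -0.21715634,  0.04294615,
       -0.00797816, -0.05196812]), 'joint_efforts': array([ 3.87263746e-03, -6.29129505e+01,  8.48140642e-01, -3.72760785e+01,
        1.69474556e-02,  1.05062738e-02,  7.49995957e-05]), 'tool_pos': array([0.18680271, 0.5959534 , 0.23038836]), 'eef_rot': array([-1.79898834e+02,  3.20740120e-03,  1.62595432e+02]), 'ft_force': array([-0.46542044, -0.13586918, -0.78878911]), 'wrist_torque': array([-0.00179753, -0.00929583,  0.00193443]), 'grasp_force': 0.0, 'grip_width': 0.0854200371175205}
```

View pics/top0.png

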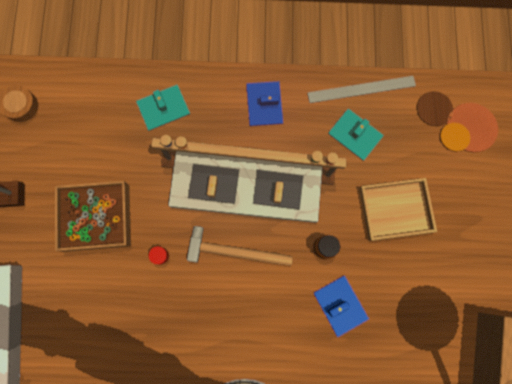

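View pics/side0.png

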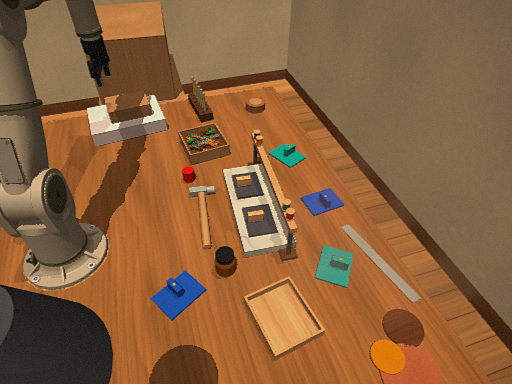

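The top view shows the two dark plates at about (213,185) and (278,190), with the rail above them. The tray is at (398,209), to the robot's right, the jar at (327,246), the mallet at (195–290,250) and the spool at (158,255). The blue and turquoise plates at (265,103), (340,305), (163,107) and (356,134) are look-alikes. The two dark steel plates with pale grips on the slab are the ones meant, so I'm enlarging that area.

Run:
```python
import cv2,numpy as np
a=cv2.imread("pics/top0.png")[135:245,150:340]; a=cv2.resize(a,None,fx=4,fy=4,interpolation=cv2.INTER_CUBIC)
cv2.imwrite("pics/c1.png",a)
b=cv2.imread("pics/top0.png")[170:250,350:445]; b=cv2.resize(b,None,fx=5,fy=5,interpolation=cv2.INTER_CUBIC)
cv2.imwrite("pics/c2.png",b)
```

```text
(no output)
```

View pics/c1.png

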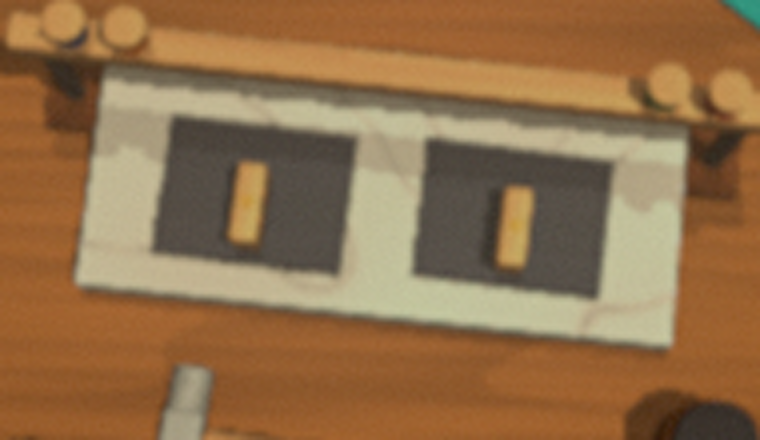

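View pics/c2.png

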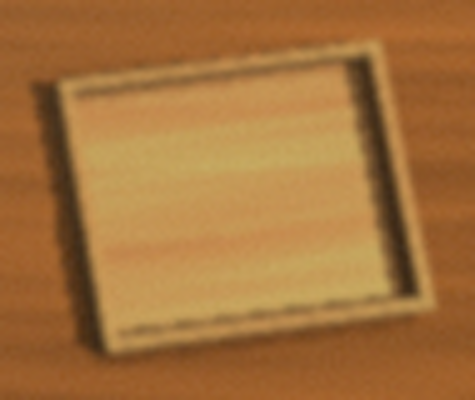

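c1 shows the plates lying flat and unobstructed. In crop pixels the left plate's corners are (172,117), (355,137), (338,275), (155,252), and the right plate's are (428,140), (612,162), (600,297), (414,274). c2 shows the empty tray, with rim corners (62,80), (380,40), (435,310), (108,352).

```bash
cat > h.py <<'E'
import numpy as np
from station import ctrl
from scipy.spatial.transform import Rotation as Rn
def px2w(uv,z,cam="top"):
    i=ctrl.camera_info(cam);K,R,t=i["camera_matrix"],i["R"],i["t"]
    d=R.T@np.linalg.solve(K,[*uv,1]);c=-R.T@t
    return c+d*(z-c[2])/d[2]
def delta(pos,rpy):
    "tool-frame shift mm and rotvec deg from measured pose to target"
    s=ctrl.get_state();R0=Rn.from_euler("xyz",s["eef_rot"],degrees=True)
    R1=Rn.from_euler("xyz",rpy,degrees=True) if not isinstance(rpy,Rn) else rpy
    print("rotvec",(R0.inv()*R1).as_rotvec(degrees=True).round(1),"shift",(R0.inv().apply(np.array(pos)-s["tool_pos"])*1e3).round(1),
     "shift in target frame",(R1.inv().apply(np.array(pos)-s["tool_pos"])*1e3).round(1))
E
python3 - <<'E'
from h import *
def q(pts,z,o,f,):
    W=np.array([px2w(((u+.5)/f-.5+o[0],(v+.5)/f-.5+o[1]),z)[:2] for u,v in pts]);return W
def rep(n,W):
    c=W.mean(0);ex=(W[0]+W[1]-W[2]-W[3])/2;ey=(W[0]+W[3]-W[1]-W[2])/2
    print(n,"c",c.round(4),"yaw x",np.degrees(np.arctan2(ex[1],ex[0])).round(1),"yaw y",np.degrees(np.arctan2(-ey[0],ey[1])).round(1),"size",np.linalg.norm(ex).round(4),np.linalg.norm(ey).round(4)); print(W.round(4).tolist())
o=(150,135)
rep("L",q([(172,117),(355,137),(338,275),(155,252)],.036,o,4))
rep("R",q([(428,140),(612,162),(600,297),(414,274)],.036,o,4))
rep("Lbar",q([(240,162),(268,164),(258,245),(228,242)],.07,o,4))
rep("Rbar",q([(505,186),(534,187),(525,270),(495,268)],.07,o,4))
rep("slab",q([(105,65),(687,125),(670,347),(77,290)],.03,o,4))
rep("tray",q([(62,80),(380,40),(435,310),(108,352)],.028,(350,170),5))
print("jar",px2w((327,246),.075),"mallet head",px2w((195,245),.03),px2w((290,261),.02))
E
```

```text
L c [0.5948 0.0942] yaw x -4.6 yaw y -5.2 size 0.089 0.1171
[[0.644, 0.1494], [0.6343, 0.032], [0.5447, 0.0399], [0.5562, 0.1557]]
R c [ 0.5846 -0.0704] yaw x -4.6 yaw y -5.4 size 0.0876 0.1185
[[0.6337, -0.0148], [0.6227, -0.133], [0.5352, -0.1258], [0.5467, -0.008]]
Lbar c [0.5827 0.0955] yaw x -5.2 yaw y -3.4 size 0.0509 0.0179
[[0.6084, 0.1018], [0.6076, 0.0845], [0.5566, 0.0886], [0.558, 0.107]]
Rbar c [ 0.572  -0.0688] yaw x -5.7 yaw y -1.3 size 0.0521 0.0182
[[0.5979, -0.0624], [0.5978, -0.0804], [0.5457, -0.0754], [0.5464, -0.057]]
slab c [0.5914 0.0115] yaw x -4.0 yaw y -4.2 size 0.1463 0.3773
[[0.6787, 0.195], [0.65, -0.1824], [0.5054, -0.171], [0.5315, 0.2042]]
tray c [ 0.5446 -0.3812] yaw x 8.5 yaw y 8.8 size 0.1409 0.1689
[[0.6014, -0.2876], [0.6273, -0.454], [0.4877, -0.4753], [0.4622, -0.3079]]
jar [ 0.44128318 -0.18737829  0.075     ] mallet head [0.43828626 0.13384638 0.03      ] [ 0.40514295 -0.10420379  0.02      ]
```

```bash
cat >> h.py <<'E'
PL=dict(L=(np.array([.5948,.0942,.03]),-4.8),R=(np.array([.5846,-.0704,.03]),-4.8))
def press_pose(p,sy,back=0,up=0):
    c,yaw=PL[p];W=Rn.from_euler("z",yaw,degrees=True)
    R=Rn.from_euler("xyz",[180,0,180+yaw],degrees=True)*Rn.from_euler("y",-35,degrees=True)
    pos=c+W.apply([.045,sy*.053,.006+.0063+up])-back*R.apply([0,0,1])
    return pos,R
E
python3 - <<'E'
from h import *
p,R=press_pose("L",1,.12);print(p,R.as_euler("xyz",degrees=True))
p[2]+=.06;delta(p,R)
E
```

```text
[0.57548933 0.1490081  0.14059825] [180.   35.  175.2]
rotvec [ -3.9 -34.9 -12.2] shift [-504.6 -310.2   30.4] shift in target frame [-330.8 -412.9  268. ]
```

```bash
python3 -m jog '[0,0,0,-20,-12,0,1, 0,0,0,-30,-18,0,1, 0,0,0,-30,-18,0,1, 0,0,0,-30,-18,0,1, 0,0,0,-30,-18,0,1, 0,0,0,-30,-18,0,1, 0,0,0,-30,-18,0,1, 0,0,0,-30,-18,0,1, 0,0,0,-30,-18,0,1, 0,0,0,-30,-18,0,1]' 30
python3 -m jog '[0,0,0,-30,-18,0,1, 0,0,0,-30,-18,0,1, 0,0,0,-30,-18,0,1, 0,0,0,-30,-18,0,1, 0,0,0,-30,-18,0,1, 0,0,0,-30,-18,0,1, 0,0,0,-25,-18,0,1, 0,0,0,0,0,0,1, 0,0,0,0,0,0,1, 0,0,0,0,0,0,1]'
python3 -m jog '[-0.3,-3.9,-1.4,0,0,0,1, -0.3,-3.9,-1.4,0,0,0,1, -0.3,-3.9,-1.4,0,0,0,1, -0.4,-3.9,-1.4,0,0,0,1, -0.4,-3.9,-1.4,0,0,0,1, -0.4,-3.9,-1.4,0,0,0,1, -0.4,-3.9,-1.4,0,0,0,1, -0.5,-3.9,-1.4,0,0,0,1, -0.5,-3.7,-1,0,0,0,1, 0,0,0,0,0,0,1]'
python3 - <<'E'
from h import *
s=ctrl.get_state();print(s["joint_positions"].round(1),s["ft_force"])
delta(*press_pose("L",1,.12));delta(*press_pose("L",1,0,.012))
E
```

```text
time: 0.93
tool_pos: [0.4123, 0.342, 0.231]
eef_rot: [-180.0, -0.0, 162.6]
ft_force: [0.7, 0.8, -1.1]
grip_width: 0.0002
grasp_force: 0.0
time: 1.77
tool_pos: [0.5691, 0.1625, 0.2307]
eef_rot: [-180.0, -0.1, 162.6]
ft_force: [-0.2, 0.8, -1.2]
grip_width: -0.0001
grasp_force: 0.0
time: 2.6
tool_pos: [0.5664, 0.164, 0.2294]
eef_rot: [-179.6, 35.0, 175.8]
ft_force: [-0.1, -0.3, -0.9]
grip_width: -0.0002
grasp_force: 0.0
[-46.8  -3.3  15.1 116.5  32.   41.9  34.7] [-0.07641713 -0.26293396 -0.85668678]
rotvec [-0.1 -0.   0.5] shift [ 42.5 -13.7  78.7] shift in target frame [ 42.5 -14.2  78.7]
rotvec [-0.1 -0.   0.5] shift [ 35.5 -13.7 188.9] shift in target frame [ 35.6 -14.2 188.9]
```

```bash
python3 -m jog '[0,0,0.5,9,-3,16,1, 0,0,0,9,-3,16,1, 0,0,0,9,-3,16,1, 0,0,0,8,-3,16,1, 0,0,0,7,-2,15,1, 0,0,0,0,0,0,1, 0,0,0,-2,0,28,1, 0,0,0,-2,0,28,1, 0,0,0,-2,0,28,1, 0,0,0,-1,0,26,1]'
python3 -m jog '[0,0,0,0,0,0,1, 0,0,0,0,0,0,1, 0,0,0,1.1,0,1.6,1, 0,0,0,1.1,0,1.6,1, 0,0,0,0,0,0,1, 0,0,0,0,0,0,1, 0,0,0,0,0,0,1, 0,0,0,0,0,0,1, 0,0,0,0,0,0,1, 0,0,0,0,0,0,1]'
python3 - <<'E'
from h import *
import cv2
delta(*press_pose("L",1,0,0))
a=ctrl.camera("top")[130:240,150:340];b=ctrl.camera("side")[150:270,180:340]
cv2.imwrite("pics/c3.png",np.vstack([cv2.resize(a,(518,300),interpolation=2),cv2.resize(b,(518,300),interpolation=2)]))
E
```

```text
time: 3.43
tool_pos: [0.6494, 0.1421, 0.0569]
eef_rot: [179.9, 35.0, 174.8]
ft_force: [0.7, 0.6, 0.7]
grip_width: 0.0002
grasp_force: 0.0
time: 4.27
tool_pos: [0.6476, 0.1409, 0.0527]
eef_rot: [180.0, 35.0, 174.8]
ft_force: [-0.2, -0.5, -0.2]
grip_width: -0.0003
grasp_force: 0.0
rotvec [-0.2 -0.  -0.3] shift [9.  2.  6.4] shift in target frame [9.  2.  6.4]
```

View pics/c3.png

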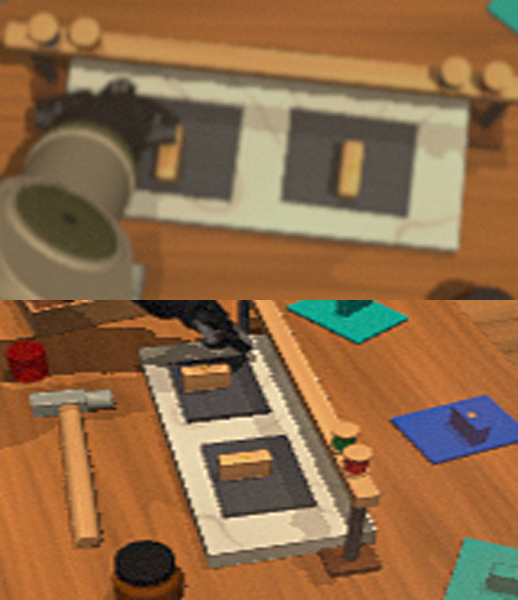

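The fingertips hover over the left plate's far-left corner at about (170,120) in the upper crop, clear of the rail. Next I lower onto it gently.

```bash
python3 -m jog '[0,0,0,3,1,1,1, 0,0,0,3,1,1,1, 0,0,0,1.1,0,1.6,1, 0,0,0,0.6,0,0.8,1, 0,0,0,0.6,0,0.8,1, 0,0,0,0.6,0,0.8,1, 0,0,0,0,0,0,1, 0,0,0,0,0,0,1, 0,0,0,0,0,0,1, 0,0,0,0,0,0,1]'
python3 -m jog '[0,0,0,0.6,0,0.8,1, 0,0,0,0,0,0,1, 0,0,0,0.6,0,0.8,1, 0,0,0,0,0,0,1, 0,0,0,0,0,0,1, 0,0,0,0,0,0,1, 0,0,0,0,0,0,1, 0,0,0,0,0,0,1, 0,0,0,0,0,0,1, 0,0,0,0,0,0,1]'
```

```text
time: 5.2
tool_pos: [0.644, 0.1432, 0.0426]
eef_rot: [180.0, 35.0, 174.8]
ft_force: [-0.0, -0.1, -0.6]
grip_width: 0.0001
grasp_force: 0.0
time: 6.03
tool_pos: [0.644, 0.1433, 0.0407]
eef_rot: [180.0, 35.0, 174.8]
ft_force: [-3.1, -0.6, 5.2]
grip_width: -0.0
grasp_force: 2.6
```

```bash
python3 -m jog '[0,0,0,0.3,0,0.4,1, 0,0,0,0,0,0,1, 0,0,0,0,0,0,1, 0,0,0,0,0,0,1, 0,0,0,0,0,0,1, 0,0,0,0,0,0,1, 0,0,0,0,0,0,1, 0,0,0,0,0,0,1, 0,0,0,0,0,0,1, 0,0,0,0,0,0,1]'
python3 -m jog '[0,0,0,0.3,0,0.4,1, 0,0,0,0,0,0,1, 0,0,0,0,0,0,1, 0,0,0,0,0,0,1, 0,0,0,0,0,0,1, 0,0,0,0,0,0,1, 0,0,0,0,0,0,1, 0,0,0,0,0,0,1, 0,0,0,0,0,0,1, 0,0,0,0,0,0,1]'
```

```text
time: 6.87
tool_pos: [0.6442, 0.1432, 0.0405]
eef_rot: [180.0, 35.0, 174.8]
ft_force: [-4.3, -1.5, 9.0]
grip_width: 0.0001
grasp_force: 4.6
time: 7.7
tool_pos: [0.6442, 0.1432, 0.0404]
eef_rot: [179.9, 35.0, 174.8]
ft_force: [-8.7, -1.8, 13.8]
grip_width: -0.0001
grasp_force: 6.9
```

Stiff: the force rose from 5 to 14 N with only 0.3 mm of travel, so this corner is sound. Next is the left plate's inner far corner.

```bash
python3 -m jog '[0,0,0,-1.5,0,-10,1, 0,0,0,0,0,-30,1, 0,0,0,0,-15,-20,1, 0,0,0,0,-25,0,1, 0,0,0,0,-30,0,1, 0,0,0,0,-25,0,1, 0,0,0,0,-11,20,1, 0,0,0,0,0,20,1, 0,0,0,0,0,12,1, 0,0,0,0,0,0,1]'
python3 -c "
from h import *
delta(*press_pose('L',-1,0,.002))"
```

```text
time: 8.53
tool_pos: [0.6303, 0.037, 0.0443]
eef_rot: [-179.9, 34.8, 174.8]
ft_force: [0.1, 0.6, -0.5]
grip_width: 0.0001
grasp_force: 0.0
rotvec [-0.3 -0.2 -0.3] shift [-3.9  1.   2.8] shift in target frame [-3.9  1.   2.8]
```

```bash
python3 -m jog '[0,0,0,-3.7,0,2.6,1, 0,0,0,0,0,0,1, 0,0,0,0,0,0,1, 0,0,0,0.6,0,0.8,1, 0,0,0,0,0,0,1, 0,0,0,0.6,0,0.8,1, 0,0,0,0,0,0,1, 0,0,0,0,0,0,1, 0,0,0,0,0,0,1, 0,0,0,0,0,0,1]'
python3 -m jog '[0,0,0,0.6,0,0.8,1, 0,0,0,0,0,0,1, 0,0,0,0,0,0,1, 0,0,0,0,0,0,1, 0,0,0,0.3,0,0.4,1, 0,0,0,0,0,0,1, 0,0,0,0,0,0,1, 0,0,0,0,0,0,1, 0,0,0,0,0,0,1, 0,0,0,0,0,0,1]'
```

```text
time: 9.37
tool_pos: [0.6353, 0.0376, 0.0448]
eef_rot: [180.0, 35.0, 174.8]
ft_force: [-0.4, 0.8, -0.5]
grip_width: 0.0001
grasp_force: 0.0
time: 10.2
tool_pos: [0.6354, 0.0375, 0.0435]
eef_rot: [180.0, 35.0, 174.8]
ft_force: [-0.3, -0.6, 1.7]
grip_width: 0.0001
grasp_force: 0.9
```

```bash
python3 -m jog '[0,0,0,0.6,0,0.8,1, 0,0,0,0,0,0,1, 0,0,0,0,0,0,1, 0,0,0,0.3,0,0.4,1, 0,0,0,0,0,0,1, 0,0,0,0,0,0,1, 0,0,0,0,0,0,1, 0,0,0,0,0,0,1, 0,0,0,0,0,0,1, 0,0,0,0,0,0,1]'
python3 -m jog '[0,0,0,0.6,0,0.8,1, 0,0,0,0,0,0,1, 0,0,0,0,0,0,1, 0,0,0,0,0,0,1, 0,0,0,0.3,0,0.4,1, 0,0,0,0,0,0,1, 0,0,0,0,0,0,1, 0,0,0,0,0,0,1, 0,0,0,0,0,0,1, 0,0,0,0,0,0,1]'
```

```text
time: 11.03
tool_pos: [0.6354, 0.0375, 0.042]
eef_rot: [180.0, 35.0, 174.8]
ft_force: [1.8, -0.7, 1.5]
grip_width: 0.0003
grasp_force: 1.4
time: 11.87
tool_pos: [0.6356, 0.0374, 0.0409]
eef_rot: [180.0, 35.0, 174.8]
ft_force: [0.0, -1.9, 7.4]
grip_width: 0.0002
grasp_force: 3.9
```

It yielded with about 1.5 N over 2.5 mm and then bottomed out at 7 N, so it rocked. I'll hold it and check in a picture, alongside the start frame.

```bash
python3 -m jog '[0,0,0,0.3,0,0.4,1, 0,0,0,0,0,0,1, 0,0,0,0,0,0,1, 0,0,0,0,0,0,1, 0,0,0,0,0,0,1, 0,0,0,0,0,0,1, 0,0,0,0,0,0,1, 0,0,0,0,0,0,1, 0,0,0,0,0,0,1, 0,0,0,0,0,0,1]'
python3 - <<'E'
from h import *
import cv2
b=ctrl.camera("side");a=cv2.imread("pics/side0.png")
cv2.imwrite("pics/c4.png",np.hstack([cv2.resize(i[155:255,215:290],(390,520),interpolation=2) for i in(a,b)]))
E
```

```text
time: 12.7
tool_pos: [0.6357, 0.0375, 0.0408]
eef_rot: [179.9, 35.0, 174.8]
ft_force: [-2.9, -1.9, 12.4]
grip_width: 0.0001
grasp_force: 6.0
```

View pics/c4.png

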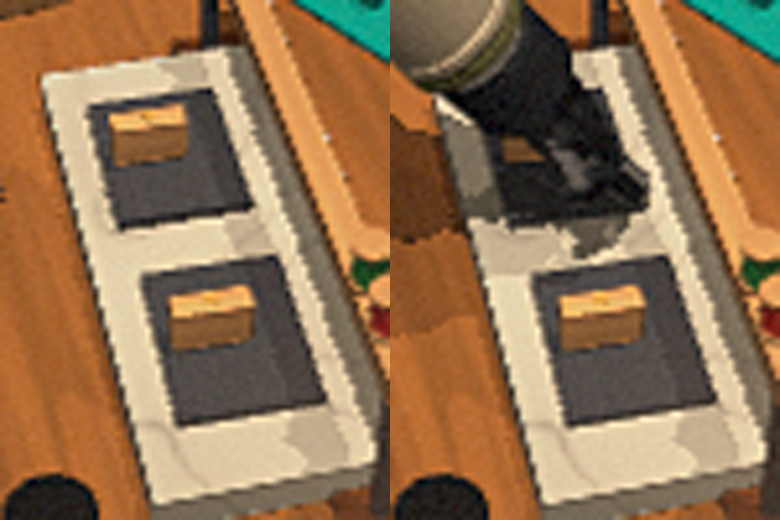

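The rocked plate shows its near edge lifted under the fingers, while the right plate is unchanged. The left plate is therefore the rocker. Next I retract, stand the tool upright and open it above the left plate's grip.

```bash
python3 -m jog '[0,0,0,-1.5,0,-8,1, 0,0,0,0,0,-20,1, 0,0,0,0,0,-30,1, 0,0,0,0,0,-30,1, 0,0,0,0,0,-30,1, 0,0,0,0,0,-30,1, 0,7,0,0,0,0,0.3, 0,7,0,0,0,0,0.3, 0,7,0,0,0,0,0.3, 0,7,0,0,0,0,0.3]'
python3 -m jog '[0,7,0,0,0,0,0.3, 0,0,0,0,0,0,0.3, 0,0,0,0,0,0,0.3, 0,0,0,0,0,0,0.3, 0,0,0,0,0,0,0.3, 0,0,0,0,0,0,0.3, 0,0,0,0,0,0,0.3, 0,0,0,0,0,0,0.3, 0,0,0,0,0,0,0.3, 0,0,0,0,0,0,0.3]'
python3 - <<'E'
from h import *
import cv2
delta([.588,.0948,.11],[180,0,175.2])
b=ctrl.camera("side");a=ctrl.camera("top")
cv2.imwrite("pics/c5.png",np.hstack([cv2.resize(i,(390,520),interpolation=2) for i in(a[160:240,185:245],b[150:250,215:290])]))
E
```

```text
time: 13.58
tool_pos: [0.5511, 0.0455, 0.163]
eef_rot: [179.9, 8.3, 174.8]
ft_force: [1.2, -1.2, 0.6]
grip_width: 0.0481
grasp_force: 0.0
time: 14.42
tool_pos: [0.5522, 0.0433, 0.162]
eef_rot: [-179.8, 1.7, 174.6]
ft_force: [-0.4, -0.4, -0.0]
grip_width: 0.0598
grasp_force: 0.0
rotvec [-0.2  1.7 -0.6] shift [-29.2  54.8  52.7] shift in target frame [-31.3  54.3  52. ]
```

View pics/c5.png

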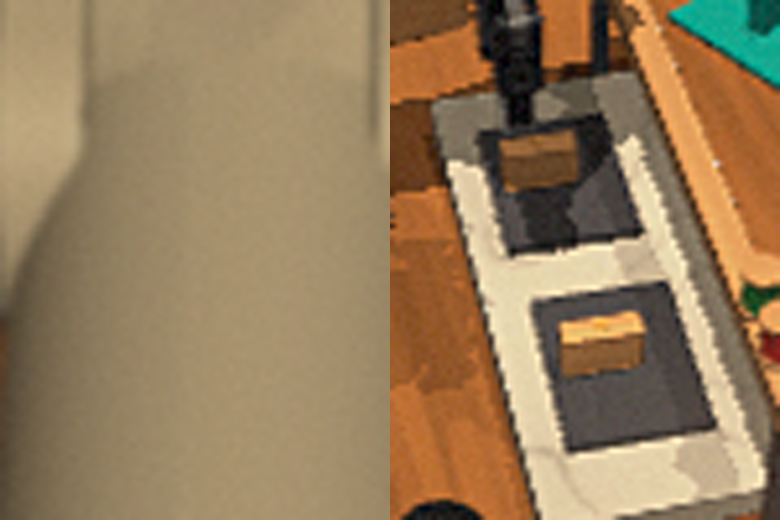

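The plate has fallen back to its place; its grip is at about (540,160) in the right half. I go over it and grip.

```bash
python3 -m jog '[-0.2,1.7,-0.6,-7,13,0,0.3, 0,0,0,-12,20,0,0.3, 0,0,0,-12,21,12,0.3, 0,0,0,0,0,20,0.3, 0,0,0,0,0,20,0.3, 0,0,0,0,0,20,0.3, 0,0,0,0,0,20,0.3, 0,0,0,0,0,14,0.3, 0,0,0,0,0,0,0.3, 0,0,0,0,0,0,0.3]'
python3 -c "
from h import *
delta([.588,.0948,.043],[180,0,175.2])"
```

```text
time: 15.35
tool_pos: [0.5873, 0.0941, 0.0552]
eef_rot: [-179.9, -0.2, 175.2]
ft_force: [0.3, -0.1, 0.6]
grip_width: 0.0596
grasp_force: 0.0
rotvec [-0.1 -0.2 -0. ] shift [-0.7  0.7 12.2] shift in target frame [-0.7  0.7 12.2]
```

```bash
python3 -m jog '[0,0,0,-0.7,0.7,6,0.3, 0,0,0,0,0,6,0.3, 0,0,0,0,0,0,0.3, 0,0,0,0,0,0,0.6, 0,0,0,0,0,0,0.75, 0,0,0,0,0,0,0.9, 0,0,0,0,0,0,1, 0,0,0,0,0,0,1, 0,0,0,0,0,0,1, 0,0,0,0,0,0,1]' 60
python3 -m jog '[0,0,0,0,0,0,1, 0,0,0,0,0,0,1, 0,0,0,0,0,-3,1, 0,0,0,0,0,-4,1, 0,0,0,0,0,-6,1, 0,0,0,0,0,-8,1, 0,0,0,0,0,-10,1, 0,0,0,0,0,-10,1, 0,0,0,0,0,-4,1, 0,0,0,0,0,0,1]'
python3 - <<'E'
from h import *
import cv2
b=ctrl.camera("side")
cv2.imwrite("pics/c6.png",cv2.resize(b[100:270,180:340],(640,600),interpolation=2))
E
```

```text
time: 16.18
tool_pos: [0.5886, 0.0947, 0.0446]
eef_rot: [-180.0, -0.1, 175.2]
ft_force: [-3.6, -0.7, 6.0]
grip_width: 0.0169
grasp_force: 58.3
time: 17.02
tool_pos: [0.5897, 0.0951, 0.0907]
eef_rot: [180.0, 0.1, 175.2]
ft_force: [0.3, 0.0, -5.4]
grip_width: 0.0172
grasp_force: 58.6
```

View pics/c6.png

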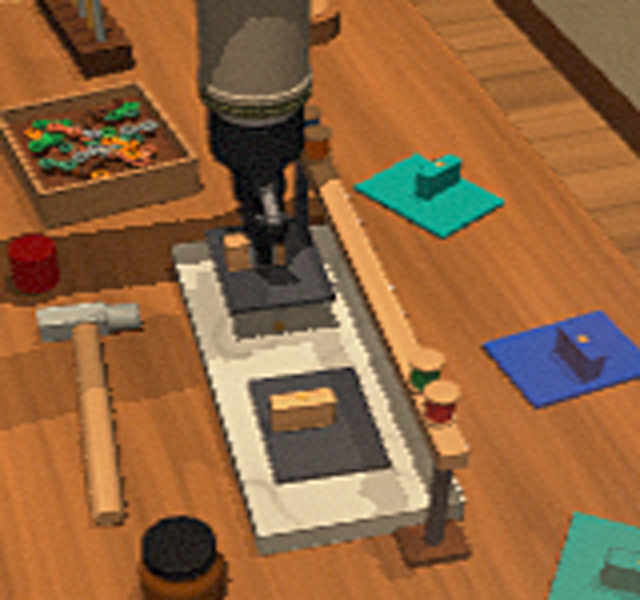

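The left plate is held level above the slab, with the small cap visible beneath it at (280,325); the other plate and the bystanders are untouched. I go back from the rail, then up and across to the tray.

```bash
python3 -m jog '[0,0,0,10,0,0,1, 0,0,0,20,0,0,1, 0,0,0,20,0,-10,1, 0,0,0,15,0,-20,1, 0,0,0,0,0,-30,1, 0,0,0,0,0,-30,1, 0,0,0,0,-10,-20,1, 0,0,0,0,-20,0,1, 0,0,0,0,-30,0,1, 0,0,0,0,-30,0,1]'
python3 -m jog '[0,0,-1.3,0,-30,0,1, 0,0,-1.3,0,-30,0,1, 0,0,-1.3,0,-30,0,1, 0,0,-1.3,0,-30,0,1, 0,0,-1.3,0,-30,0,1, 0,0,-1.3,0,-30,0,1, 0,0,-1.3,0,-30,0,1, 0,0,-1.3,0,-30,0,1, 0,0,-1.3,0,-30,0,1, 0,0,-1.3,0,-30,0,1]'
python3 -c "
from h import *
delta([.5379,-.3822,.06],[180,0,188.6]);print(ctrl.get_state()['joint_positions'].round())"
```

```text
time: 17.9
tool_pos: [0.516, 0.0106, 0.1988]
eef_rot: [-180.0, -0.1, 175.3]
ft_force: [1.2, -1.1, -5.3]
grip_width: 0.0174
grasp_force: 58.9
time: 18.73
tool_pos: [0.5213, -0.2898, 0.1983]
eef_rot: [180.0, -0.1, -171.7]
ft_force: [0.1, 0.6, -4.5]
grip_width: 0.0169
grasp_force: 59.0
rotvec [ 0.  -0.1 -0.3] shift [ -3.5 -93.9 138.2] shift in target frame [ -2.6 -93.9 138.3]
[ -1.  22.  36.  87. -13.  75. 135.]
```

```bash
python3 -m jog '[0,0,-0.3,-1,-28,0,1, 0,0,0,-1,-26,0,1, 0,0,0,-1,-22,0,1, 0,0,0,0,-15,0,1, 0,0,0,0,0,20,1, 0,0,0,0,0,25,1, 0,0,0,0,0,25,1, 0,0,0,0,0,20,1, 0,0,0,0,0,10,1, 0,0,0,0,0,0,1]'
python3 - <<'E'
from h import *
import cv2
delta([.5379,-.3822,.018],[180,0,188.6])
cv2.imwrite("pics/c7.png",np.hstack([cv2.resize(ctrl.camera("side")[220:370,210:350],(400,430),interpolation=2),cv2.resize(ctrl.camera("top")[160:260,340:440],(400,430),interpolation=2)]))
E
```

```text
time: 19.57
tool_pos: [0.5363, -0.3767, 0.0955]
eef_rot: [179.8, -0.3, -171.5]
ft_force: [-0.8, 0.7, -4.6]
grip_width: 0.017
grasp_force: 59.3
rotvec [ 0.2 -0.3 -0.1] shift [-1.2 -6.  77.4] shift in target frame [-0.7 -5.7 77.5]
```

View pics/c7.png

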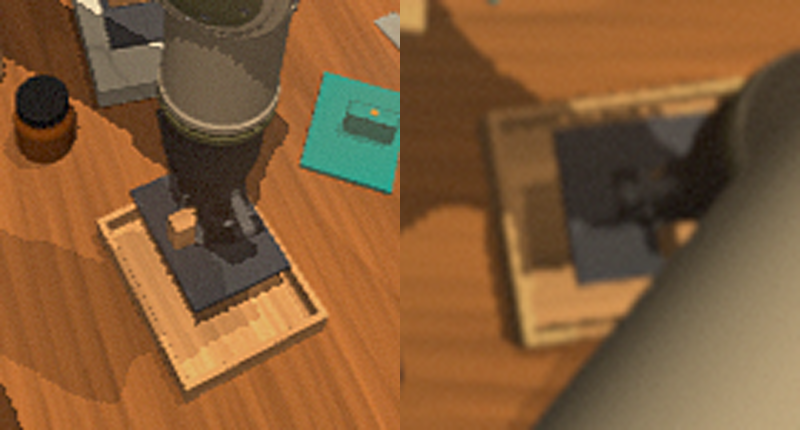

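The plate hangs level and aligned over the tray. I lower it, slowly at the end.

```bash
python3 -m jog '[0.2,-0.3,0,-1,-6,10,1, 0,0,0,0,0,15,1, 0,0,0,0,0,15,1, 0,0,0,0,0,10,1, 0,0,0,0,0,7,1, 0,0,0,0,0,4,1, 0,0,0,0,0,4,1, 0,0,0,0,0,4,1, 0,0,0,0,0,2,1, 0,0,0,0,0,0,1]'
python3 -m jog '[0,0,0,0,0,1,1, 0,0,0,0,0,1,1, 0,0,0,0,0,1,1, 0,0,0,0,0,1,1, 0,0,0,0,0,1,1, 0,0,0,0,0,0,1, 0,0,0,0,0,0,1, 0,0,0,0,0,0,1, 0,0,0,0,0,0,1, 0,0,0,0,0,0,1]'
```

```text
time: 20.5
tool_pos: [0.5399, -0.3841, 0.0277]
eef_rot: [-179.8, 0.2, -171.5]
ft_force: [-0.5, -0.2, -5.5]
grip_width: 0.017
grasp_force: 59.3
time: 21.33
tool_pos: [0.54, -0.3842, 0.023]
eef_rot: [-179.8, 0.2, -171.5]
ft_force: [0.1, 0.4, -4.5]
grip_width: 0.017
grasp_force: 59.4
```

```bash
python3 -m jog '[0,0,0,0,0,1,1, 0,0,0,0,0,1,1, 0,0,0,0,0,1,1, 0,0,0,0,0,1,1, 0,0,0,0,0,0,1, 0,0,0,0,0,0,1, 0,0,0,0,0,0,1, 0,0,0,0,0,0,1, 0,0,0,0,0,0,1, 0,0,0,0,0,0,1]'
```

```text
time: 22.17
tool_pos: [0.5401, -0.3843, 0.0193]
eef_rot: [-179.8, 0.3, -171.5]
ft_force: [-2.8, 1.2, 6.3]
grip_width: 0.0171
grasp_force: 60.7
```

It is resting on the floor: the force reversed to +6 N. I release it and rise.

```bash
python3 -m jog '[0,0,0,0,0,-0.5,1, 0,0,0,0,0,0,0.7, 0,0,0,0,0,0,0.5, 0,0,0,0,0,0,0.4, 0,0,0,0,0,0,0.4, 0,0,0,0,0,-5,0.4, 0,0,0,0,0,-15,0.4, 0,0,0,0,0,-30,0.4, 0,0,0,0,0,-35,0.4, 0,0,0,0,0,-35,0.4]'
python3 -m jog '[0,0,0,0,-20,-30,0.4, 0,0,0,0,-30,0,0.4, 0,0,0,0,-30,0,0.4, 0,0,0,20,-30,0,0.4, 0,0,0,20,-25,0,0.4, 0,0,0,20,-20,0,0.4, 0,0,0,10,0,0,0.4, 0,0,0,0,0,0,0.4, 0,0,0,0,0,0,0.4, 0,0,0,0,0,0,0.4]'
python3 - <<'E'
from h import *
import cv2
a=ctrl.camera("top");cv2.imwrite("pics/top8.png",a)
b=ctrl.camera("side")
cv2.imwrite("pics/c8.png",np.vstack([cv2.resize(a[130:290,140:450],(580,300),interpolation=2),cv2.resize(b[150:370,150:340],(345,300*4//3-100),interpolation=2).copy() if 0 else cv2.resize(b[150:360,140:350],(580,300),interpolation=2)]))
E
```

```text
time: 23.0
tool_pos: [0.539, -0.3836, 0.1406]
eef_rot: [-179.8, 0.2, -171.5]
ft_force: [0.5, -0.5, 0.9]
grip_width: 0.0516
grasp_force: 0.0
time: 23.83
tool_pos: [0.495, -0.5458, 0.1699]
eef_rot: [-179.8, 0.3, -171.4]
ft_force: [-0.4, 0.0, 0.2]
grip_width: 0.0513
grasp_force: 0.0
```

View pics/c8.png

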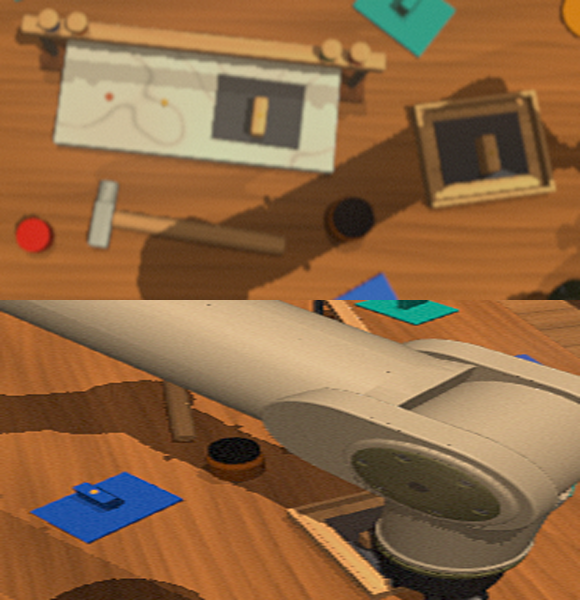

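The plate lies squarely in the tray (about (485,150) in the upper crop), the sound plate is in place, the jar, spool and mallet are undisturbed, and the gripper is clear. I'm handing in.

```bash
python3 -c "
from station import ctrl
print(ctrl.finish_job())"
```

```text
the job is handed in; nothing more can be done
None
```

The left plate was the one that rocked, under a push on its inner far corner; it now lies flat in the tray, the right plate, jar, spool and mallet look undisturbed in the last picture, and the job is handed in (no verdict returned, rocking angle not measured).

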